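# Nudge the mounting plate onto the drilling fixture's pins

## Task

The aluminium mounting plate lies skewed on the drilling fixture, its far side propped up on the two locating pins. With the fingertips, nudge it sideways along the fixture until its round hole and its slot drop over the two pins and it lies flat on the fixture, then take the hand away. Only push or press it, never pick it up or turn it over, and leave everything else on the fixture and the bench where it is.

Things in the scene. Friction and masses are not known exactly. Their poses are not given: they have to be found in the camera images.
- fixture: Drilling fixture: dark steel base plate 230 (x) x 370 (y) x 20 mm, screwed to the bench, fine scribed lines at the corners of the plate's seat. Origin: centre of its underside, on the bench top; z up, x away from the robot at yaw 0; top face at z = 20 mm. Low fixed strap clamps, 60 mm tall above the bench, stand swung aside on its far corners (x 81 to 103, |y| 140 to 200 mm).
- pin_left (a point): Tip of the left (+y) locating pin, bright steel, 10 mm diameter with a ball nose, standing 11 mm proud of the fixture's top face, at the fixture's x = 22, y = 62 mm. The point lies on its axis at the very top.
- pin_right (a point): Tip of the right (-y) locating pin, the same, at the fixture's x = 22, y = -62 mm.
- plate: The loose bare aluminium plate, 110 (x) x 220 (y) x 6 mm, about 0.4 kg, straight square edges, too wide to grip across. Origin: centre of its underside; x away from the robot at yaw 0, z up. Seated, its origin lies above the fixture's origin, on the top face (z = 20 mm), axes parallel. It slides with dry friction and stays where it is pushed.
- plate_middle (a point): Middle of the plate, 3 mm above its underside. At the start it is 7 to 16 mm short (-x of the fixture) of its seated place, up to 40 mm off to either side in y, and turned up to 0.14 rad; the far part rides on the pins (tilted by about 0.13 rad), the near edge rests on the fixture.
- hole_left (a point): Centre of the plate's round through hole, 12 mm in diameter, at the plate's x = 22, y = 62 mm, 3 mm above the underside. It belongs over pin_left; seated, this point is 8 mm below the pin's tip and the pin shows 5 mm above the plate.
- slot_right (a point): Centre of the plate's through slot, 12 mm (x) by 18 mm (y), at the plate's x = 22, y = -62 mm, 3 mm above the underside. It belongs over pin_right. The four small 6 mm holes near the plate's near edge are not for the pins.
- bolt: Bystander, to be left alone: a hex bolt 41 mm tall standing on its head on the near left corner of the fixture (its x -93, y 157 mm, within 5 mm). Origin: on its underside.
- step_block: Bystander, to be left alone: a stepped steel clamping block, 30 x 40 x 32 mm, on the near right corner of the fixture (its x -93, y -157 mm, within 5 mm). Origin: on its underside.
- try_square: Bystander, to be left alone: a try square lying on the bench to the right. Origin: on its underside.
- screwdriver: Bystander, to be left alone: a screwdriver lying on the bench to the right. Origin: on its underside.
- hammer: Bystander, to be left alone: a hammer lying on the bench to the left. Origin: on its underside.
- oil_bottle: Bystander, to be left alone: an oil bottle, 140 mm tall, standing on the bench to the left. Origin: on its underside.
- drill_case: Bystander, to be left alone: a closed drill-bit case, 65 x 115 x 33 mm, on the bench to the left. Origin: on its underside.
- tape_measure: Bystander, to be left alone: a tape measure, 68 x 36 x 66 mm, standing on the bench to the right. Origin: on its underside.
Things that resemble listed ones, but are neither listed nor needed, are in the scene too. There is more than one size of the plate; the one meant has the size given above.

How it is judged:
By the outcome, as a careful person would: the job done as asked, in the order asked, and still so for the second after the job is handed in, with the robot touching nothing.
It also fails if it takes over 58 s, if anything falls off the work surface, if the arm or the gripper's body presses on something with over 40 N, if the wrist force passes 120 N, or if a joint passes its speed limit or range.

## Robot

A 6-joint arm with a two-finger parallel gripper is mounted at the origin on the work surface. World frame = base frame: x ahead of the robot, y to its left, z up, the work surface at z = 0. Lengths are in mm, angles in rad, forces in N, time in s.
With the tool pointing down it reaches from about 300 to 775 mm from the base axis. Payload 14.6 kg.
Tool frame: the origin (TCP) lies on the centre line of the jaws, within the pads' length; the fingertips stand ahead of it and the grasp point (between the pads) is the TCP (manip.tip_reach is the z of the fingertips in the tool frame, in mm); z points along the fingers, y is the direction in which the jaws open and shut (so a half turn about z gives the same grasp; the last joint's range is limited). The gripper opens to 94 mm and grips with 3 to 60 N. Pads are 16 mm wide; open, the fingers measure 119 mm over their backs; the gripper's body (75 mm by 177 mm) begins 78 mm behind the grasp point.
Start: joints at [1.264, 0.3, 1.521, -0, 1.321, -0.067], TCP at [130.628, 534.253, 224.446] pointing down, gripper open.
Joint ranges: [-3.03, 3.03], [-0.79, 2.21], [0.23, 2.52], [-1.04, 4.18], [0, 3.07], [-2.55, 2.55]. Speed limits (rad/s): [2.22, 2.22, 2.57, 3.14, 3.14, 3.14].

## Interface

Orientations are given as [roll, pitch, yaw] about the fixed x, y, z axes, in that order (R = Rz(yaw) Ry(pitch) Rx(roll)).
In Python, from cell import manip, camera, search_frame, masks_of, tip_of gives the robot as it stands.
- The arm moves only by the tool send_rows, never from a script. Its argument "plan" is a list of rows, each an object with "travel": the shift along the tool's x, y, z in mm, a list of three; "delta_rot": the turn, a rotation vector about the tool's x, y, z in degrees, a list of three; "fingers": the gripper's target within -1 to 1 (shut at 1, half-way at 0, fully open at -1). In form: [{"travel": [dx, dy, dz], "delta_rot": [wx, wy, wz], "fingers": fingers}, ...]. A call has 1 to 20 rows; each row shifts and turns the commanded pose from where the row before left it, along the tool's axes as they then stand; what a row does not reach is not made up. A row lasts 1/8 s, in which the tool goes at most 62.5 mm and 10.7 degrees, less where a joint would pass 70% of its speed; a pose out of reach is approached as far as the arm can. A call is refused whole if a number of a shift passes 62.5 or a number of a turn 10.7, either way. A call with a gripper value outside its range is refused whole. The fingers move at their own pace and stop on an object; "grip_force" is the grip in N (left out, the last holds). Time passes only in rows, so rows that do not move let the fingers close. It gives the time, the measured TCP pose, the force and the opening at its end, in the units of the state.
- manip.read_state(): the state, without advancing time (a new reading comes with each control period).
- camera(name): name is "scene" or "top"; returns a dict with "color" (420x560x3 uint8, red, green, blue), "z_map" (420x560 float32, mm along the optical axis (not along the pixel's ray), 0 where there is no reading), "fov_y" (degrees; the focal length in pixels is half the picture's height over the tangent of half this angle, whatever the lens; pixels are square), "cx", "cy" (the principal point, pixels), "k1" (the pictures are not rectified: a ray, as slopes to the right and down, at radius r is drawn at 1 + k1 r^2 times it, then the intrinsics apply), "world_from_camera" (4x4, takes a point from camera to world coordinates). Camera axes: x right, y up, looking along -z (the intrinsics and any distortion apply to the point x, -y, -z); pixel columns grow to the right and rows downward; lengths in mm; the calibration is good to about 2 mm. A picture is of the moment at which its call begins.
- manip.sign_off(): hands the job in, once; it reports no verdict.
Trained networks look in the newest picture that a camera, given by its name, has taken for a name from the list of things; names that differ only in an ending like _2 or _b are one class to them, and where a whole thing is asked for, a point or a joint stands for the part that bears it (a point fixed in the world has none). Each returns a list of dicts, best first, with "confidence" (0 to 1); they miss things now and then, are a little off and sometimes report something else, mostly with a low value. They report only what shows in the picture. A call takes as long as a camera call. They do not tell look-alikes from the thing itself.
- search_frame(name, camera): "at" ([x, y, z] in mm, in the coordinates of the camera as it stood for that picture, good to about 4 mm: the middle of the surface that is visible of it).
- masks_of(name, camera): "region" (420x560 bool, what is visible of it).
- tip_of(name, camera): "at" ([x, y, z] in mm, in the coordinates of the camera as it stood for that picture, good to about 4 mm: a listed point, or the origin of a listed thing).
The state is a dict: "clock": time; "joints": joint angles; "qd": joint speeds; "effort": joint torques, N m; "eef_pos": TCP position; "eef_rot": TCP orientation; "wrist_force": force on the tool from outside, world axes, zero at the start; "moment": the same for the moment, N m; "finger_gap": finger opening in mm.
Only numpy, scipy, OpenCV 4.12 (cv2) and the standard library are available. Lean on these libraries where they do the work, as an engineer would, in place of code of your own. Each camera call takes 0.05 s, during which the arm holds its last target. There are 200 camera calls.

## Working session

There is one attempt and no reset: what is moved stays moved. The work goes in short steps, Python scripts to look and compute and a tool call to move; the robot and the scene stay as the last step left them, time stands still between calls to the robot, and variables do not carry over. Pictures are saved under pics/ and viewed, about 8 in all and at most 12, crops included, and the job is handed in when it is done.

Besides the shell and the picture viewer there is one more tool, called as name(argument=value, ...), one argument or row to a line, values as JSON. send_rows: Moves the arm, as the interface text tells. Its arguments: {"type":"object","properties":{"plan":{"type":"array"},"grip_force":{"type":"number"}},"required":["plan"]}

```bash
mkdir -p pics; ls; cat > h.py <<'E'
import numpy as np,cv2
from cell import manip,camera,search_frame,masks_of,tip_of
def intr(c):
    H=c['color'].shape[0]; f=H/2/np.tan(np.radians(c['fov_y'])/2); return f
def pix(c,P):
    T=np.linalg.inv(np.array(c['world_from_camera'])); P=np.atleast_2d(P)
    q=P@T[:3,:3].T+T[:3,3]; s=np.c_[q[:,0]/-q[:,2],q[:,1]/q[:,2]]
    s=s*(1+c['k1']*(s**2).sum(1,keepdims=True)); return s*intr(c)+[c['cx'],c['cy']]
def rays(c,uv):
    uv=np.atleast_2d(uv).astype(float); d=(uv-[c['cx'],c['cy']])/intr(c); s=d.copy()
    for _ in range(20): s=d/(1+c['k1']*(s**2).sum(1,keepdims=True))
    return np.c_[s[:,0],-s[:,1],-np.ones(len(s))]
def w(c,p): T=np.array(c['world_from_camera']); return np.atleast_2d(p)@T[:3,:3].T+T[:3,3]
def onz(c,uv,z):
    T=np.array(c['world_from_camera']); r=rays(c,uv)@T[:3,:3].T; o=T[:3,3]
    return o+r*((z-o[2])/r[:,2])[:,None]
def cloud(c):
    v,u=np.mgrid[:420,:560]; r=rays(c,np.c_[u.ravel(),v.ravel()]); return w(c,r*c['z_map'].ravel()[:,None]).reshape(420,560,3)
E
python3 - <<'E'
from h import *
np.set_printoptions(precision=1,suppress=True)
print(manip.read_state()['clock'],manip.tip_reach,manip.read_state()['eef_rot'])
ims=[]
for n in('scene','top'):
    c=camera(n);print(n,c['fov_y'],c['k1'],np.array(c['world_from_camera'])[:3])
    cv2.imwrite(f'pics/{n}0.png',c['color'][:,:,::-1])
    for t in('pin_left','pin_right','plate_middle','hole_left','slot_right','plate','fixture','bolt','step_block'):
        for d in tip_of(t,n)[:3]: print(t,round(d['confidence'],2),w(c,d['at'])[0],pix(c,w(c,d['at']))[0])
E
```

```text
pics
0.0 19.0 [-3.1 -0.   2.9]
scene 55.0863642137201 -0.10406062758582753 [[   0.4   -0.7    0.6 1099.5]
 [   0.9    0.3   -0.3 -271.9]
 [   0.     0.7    0.8  841.7]]
pin_left 0.74 [543.   95.5  27.9] [316.1 221.7]
pin_left 0.56 [414.6 159.8  21.5] [314.7 184. ]
pin_left 0.24 [573.3 -22.8  31.3] [279.6 244.7]
pin_right 0.69 [571.4 -23.2  29.9] [279.1 244.5]
plate_middle 0.81 [ 275.7 -247.    -0.2] [163.9 199.1]
plate_middle 0.65 [521.3  43.7  27.9] [294.5 222.1]
plate_middle 0.41 [533.1 108.4  31.2] [318.7 216.7]
hole_left 0.83 [ 314.5 -280.8    2.2] [155.1 211.8]
hole_left 0.73 [533.1 108.1  34.3] [318.7 215.9]
hole_left 0.22 [ 488.1 -146.3   20.8] [221.2 238.3]
slot_right 0.97 [ 271.1 -196.8    4. ] [180.3 191.8]
slot_right 0.83 [550.1 -17.2  33.5] [277.7 236.6]
plate 0.71 [523.8  41.2  26.3] [294.1 223.5]
plate 0.68 [411.3 157.3  20.7] [313.4 183.6]
plate 0.66 [ 279.1 -248.     6.2] [163.4 198.6]
fixture 0.72 [537.2  25.3  -1.3] [290.4 235.7]
bolt 0.62 [536.2 109.5  35.5] [319.8 216.3]
bolt 0.23 [ 561.7 -468.2   -2.6] [101.6 312.9]
step_block 0.78 [ 486.9 -149.8   19.5] [219.8 238.7]
top 50.74416323061455 -0.018619908957259568 [[  -0.     1.    -0.1  357. ]
 [  -1.    -0.     0.    41.8]
 [   0.     0.1    1.  1460.8]]
pin_left 0.65 [539.4  92.6  31. ] [245.9 191.8]
pin_left 0.62 [ 564.4 -469.4   -2.3] [413.5 184.3]
pin_right 0.81 [574.5 -26.9  28.4] [282.4 180.9]
plate_middle 0.81 [ 278.9 -247.5   -1.2] [350.3 270.9]
plate_middle 0.78 [521.   38.7  26.6] [262.5 197.4]
plate_middle 0.25 [551.1 -18.4  32.5] [280.  187.9]
hole_left 0.72 [534.1 102.5  30.6] [242.8 193.4]
hole_left 0.55 [ 312.5 -277.4    1. ] [359.2 260.5]
slot_right 0.9 [551.8 -20.3  36.3] [280.6 187.5]
slot_right 0.88 [ 270.8 -198.7    3. ] [335.8 273.6]
plate 0.83 [ 278.1 -247.6    5.3] [350.7 271.2]
plate 0.59 [520.9  41.2  26.8] [261.8 197.4]
bolt 0.59 [413.8 157.7  18.9] [226.2 230.8]
step_block 0.68 [ 489.6 -152.5   12.3] [320.7 206.9]
```

View pics/scene0.png

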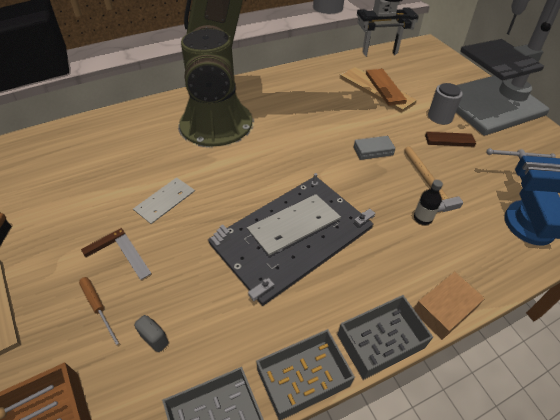

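View pics/top0.png

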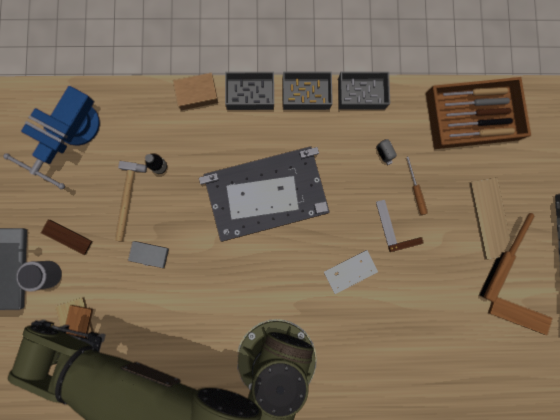

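The top view shows the fixture near (267,193) with the plate on it at (262,197). The look-alike plate lies on the bench at (350,271), so the plate on the fixture is the one to move. I'll check that in a close crop and measure it.

```bash
cat > m.py <<'E'
from h import *
np.set_printoptions(precision=2,suppress=True)
def measure(n,tag=None,F=None):
    """returns plate mask corners etc"""
    c=camera(n); g=c['color']
    if tag: cv2.imwrite(f'pics/{tag}.png',cv2.resize(g[130:260,180:350] if n=='top' else g[165:310,200:385],None,fx=4,fy=4,interpolation=cv2.INTER_CUBIC)[:,:,::-1])
    return c
E
python3 - <<'E'
from m import *
a=measure('scene','cs'); 
for n in('scene','top'):
    c=a if n=='scene' else measure('top','ct')
    P=cloud(c)
    for t in('plate','fixture'):
        for d in masks_of(t,n)[:3]:
            r=d['region'].astype(np.uint8)
            q=P[d['region']]; q=q[np.isfinite(q).all(1)]
            box=cv2.minAreaRect(np.float32(q[:,:2]));
            A=np.c_[q[:,:2]-q[:,:2].mean(0),np.ones(len(q))]; pl=np.linalg.lstsq(A,q[:,2],rcond=None)[0]
            print(n,t,round(d['confidence'],2),r.sum(),q.mean(0),box,pl)
E
cd pics; python3 -c "
import cv2,numpy as np
a=cv2.imread('cs.png');b=cv2.imread('ct.png');print(a.shape,b.shape)"
```

```text
scene plate 0.84 1231 [ 286.86 -250.7     9.57] ((654.7194213867188, -220.7235107421875), (879.3001098632812, 169.41140747070312), 4.336498260498047) [0.89 0.3  9.57]
scene plate 0.57 2801 [528.09  34.31  35.55] ((729.35888671875, -123.86334228515625), (226.28533935546875, 764.5717163085938), 51.7094841003418) [ 0.79 -0.02 35.55]
scene fixture 0.61 8289 [569.48  10.06  23.23] ((673.9896240234375, -107.36807250976562), (380.2610168457031, 829.4765014648438), 44.22732162475586) [ 0.26 -0.02 23.23]
top plate 0.87 2338 [520.39  39.68  37.19] ((469.87481689453125, 31.66222381591797), (220.67977905273438, 226.3976593017578), 7.984663009643555) [-0.77 -0.08 37.19]
top plate 0.78 1196 [ 276.96 -246.59    6.94] ((281.3813781738281, -143.32330322265625), (376.031982421875, 136.3767852783203), 87.70925903320312) [0.86 0.76 6.94]
top fixture 0.97 5558 [543.41  26.32  26.82] ((513.763427734375, 16.436737060546875), (290.30828857421875, 407.2008972167969), 14.70739459991455) [-0.21 -0.03 26.82]
(580, 740, 3) (520, 680, 3)
```

View pics/cs.png

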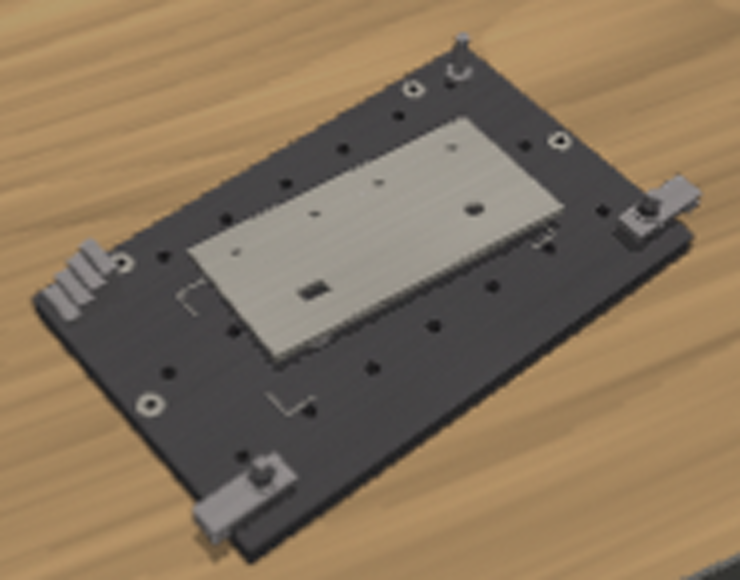

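View pics/ct.png

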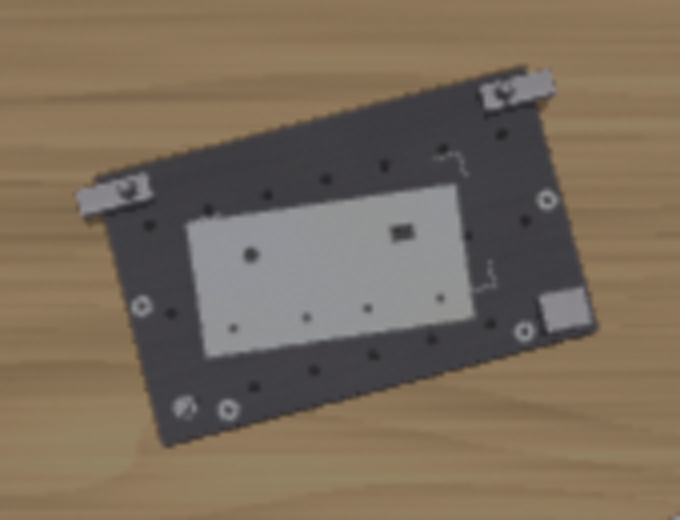

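The crop confirms the choice: 110×220 plate with round hole at top-crop (251,255), slot at (402,232) and four small holes along its near edge. I'll fit the fixture and plate poses to the corners seen by each camera.

```bash
cat > fit.py <<'E'
from m import *
from scipy.optimize import least_squares
from scipy.spatial.transform import Rotation as R
O={'top':(180,130),'scene':(200,165)}
def up(n,l): return (np.array(l,float)+.5)/4-.5+O[n]
FX={'NL':(-115,185,20),'NR':(-115,-185,20),'FL':(115,185,20),'FR':(115,-185,20),'sNR':(-55,-110,20),'sFR':(55,-110,20),'sFL':(55,110,20),'sNL':(-55,110,20)}
PL={'NL':(-55,110,6),'NR':(-55,-110,6),'FL':(55,110,6),'FR':(55,-110,6),'H':(22,62,6),'S':(22,-62,6)}
def fixfit(c,n,obs):
    X=np.array([FX[k] for k in obs],float);U=up(n,list(obs.values()))
    f=lambda p:(pix(c,R.from_euler('z',p[2]).apply(X)+[p[0],p[1],0])-U).ravel()
    s=least_squares(f,[536,29,.26],x_scale=[1,1,.01],loss='soft_l1'); return s.x,s.fun.reshape(-1,2)
def plfit(c,n,obs,tilt=-.13):
    # near edge underside on z=20, pitch about plate y
    X=np.array([PL[k] for k in obs],float);U=up(n,list(obs.values()))
    def T(p,X):
        return R.from_euler('ZY',[p[2],tilt]).apply(X+[55,0,0])-R.from_euler('Z',p[2]).apply([55,0,0])+[p[0],p[1],20]
    f=lambda p:(pix(c,T(p,X))-U).ravel()
    s=least_squares(f,[520,40,.14],x_scale=[1,1,.01],loss='soft_l1'); return s.x,T(s.x,np.array([[0,0,3],[22,62,3.],[22,-62,3]])),s.fun.reshape(-1,2)
def rel(F,P):
    return (R.from_euler('z',-F[2]).apply(np.atleast_2d(P)-[F[0],F[1],0]))
E
python3 - <<'E'
from fit import *
fo={'top':{'NL':(164,445),'NR':(596,330),'FR':(525,66),'sNR':(495,288),'sFR':(463,155)},'scene':{'NR':(38,298),'sNR':(180,293),'sFR':(290,413),'FL':(690,233),'FR':(250,545),'sFL':(552,237)}}
po={'top':{'FL':(186,223),'FR':(457,184),'NR':(474,318),'NL':(206,357),'H':(251,255),'S':(402,232)},'scene':{'NL':(465,118),'FL':(562,208),'FR':(278,356),'NR':(190,250),'H':(474,209),'S':(314,290)}}
for n in('top','scene'):
    c=camera(n);F,r=fixfit(c,n,fo[n]);print(n,'F',F,r.ravel())
    p,Q,r=plfit(c,n,po[n]);print('plate',p,p[2]-F[2],r.ravel());print(rel(F,Q),Q)
E
```

```text
top F [536.55  25.75   0.24] [-0.55  0.36  1.33  0.49  0.75 -0.37 -0.25 -0.94 -0.89  0.22]
plate [522.06  39.43   0.14] -0.10866393450906564 [ 0.1  -0.1  -0.44  0.01  0.06 -0.    0.06  0.03  0.04 -0.11  0.14  0.18]
[[-11.59  16.88  30.1 ]
 [ 16.82  76.15  32.96]
 [  3.37 -47.12  32.96]] [[521.22  39.31  30.1 ]
 [534.4  103.7   32.96]
 [551.25 -19.15  32.96]]
scene F [538.29  28.94   0.25] [-1.96 -0.79  0.33  0.61 -0.29 -0.53  1.58 -0.04  0.08  1.69 -0.03 -1.06]
plate [524.66  41.01   0.14] -0.11167819841435409 [-0.06 -0.13  0.73 -0.26 -0.43  0.22 -0.57  0.1   0.29 -0.11  0.12 -0.01]
[[-11.04  15.18  30.1 ]
 [ 17.55  74.36  32.96]
 [  3.73 -48.86  32.96]] [[523.81  40.89  30.1 ]
 [536.73 105.33  32.96]
 [554.09 -17.45  32.96]]
```

```bash
cat > go.py <<'E'
from h import *
from scipy.spatial.transform import Rotation as R
F=np.array([537.4,27.5,.248])
def go(x,y,tip,yaw=None,F=F):
    s=manip.read_state(); M=R.from_euler('xyz',s['eef_rot']); p=np.array(s['eef_pos'])
    t=np.r_[R.from_euler('z',F[2]).apply([x,y,0])[:2]+F[:2],tip+19]
    out=M.inv().apply(t-p)
    print('clock',s['clock'],'pos',p.round(1),'rot',np.round(s['eef_rot'],3),'q',np.round(s['joints'],2),'W',np.round(s['wrist_force'],1),'gap',s['finger_gap'])
    print('target',t.round(1),'travel now',out.round(1))
    if yaw is not None:
        D=R.from_euler('xyz',[np.pi,0,yaw]); print('rotvec deg',np.degrees((M.inv()*D).as_rotvec()).round(2),'travel after',D.inv().apply(t-p).round(1))
E
python3 -c "
from go import *
go(-11,155,80,.248+np.pi/2)"
```

```text
clock 1.4 pos [130.6 534.3 224.5] rot [-3.142 -0.     2.902] q [ 1.26  0.3   1.52  0.    1.32 -0.07] W [ 0.3 -0.5 -0.3] gap 93.96587882862815
target [488.7 175.1  99. ] travel now [-433.1 -263.9  125.4]
rotvec deg [-0.   -0.   62.05] travel after [-436.1  258.9  125.5]
```

send_rows(
  plan=[
    {"travel":[-43.3,-26.4,0],"delta_rot":[0,0,0],"fingers":-0.4},
    {"travel":[-43.3,-26.4,0],"delta_rot":[0,0,0],"fingers":-0.4},
    {"travel":[-43.3,-26.4,0],"delta_rot":[0,0,0],"fingers":-0.4},
    {"travel":[-43.3,-26.4,0],"delta_rot":[0,0,0],"fingers":-0.4},
    {"travel":[-43.3,-26.4,0],"delta_rot":[0,0,0],"fingers":-0.4},
    {"travel":[-43.3,-26.4,0],"delta_rot":[0,0,0],"fingers":-0.4},
    {"travel":[-43.3,-26.4,0],"delta_rot":[0,0,0],"fingers":-0.4},
    {"travel":[-43.3,-26.4,0],"delta_rot":[0,0,0],"fingers":-0.4},
    {"travel":[-43.3,-26.4,0],"delta_rot":[0,0,0],"fingers":-0.4},
    {"travel":[-43.3,-26.4,0],"delta_rot":[0,0,0],"fingers":-0.4},
    {"travel":[0,0,20],"delta_rot":[0,0,8.86],"fingers":-0.4},
    {"travel":[0,0,20],"delta_rot":[0,0,8.86],"fingers":-0.4},
    {"travel":[0,0,20],"delta_rot":[0,0,8.86],"fingers":-0.4},
    {"travel":[0,0,20],"delta_rot":[0,0,8.86],"fingers":-0.4},
    {"travel":[0,0,20],"delta_rot":[0,0,8.86],"fingers":-0.4},
    {"travel":[0,0,20],"delta_rot":[0,0,8.86],"fingers":-0.4},
    {"travel":[0,0,5],"delta_rot":[0,0,8.86],"fingers":-0.4},
    {"travel":[0,0,0],"delta_rot":[0,0,0],"fingers":-0.4},
  ],
)

```text
clock: 3.65
eef_pos: [488.4, 174.9, 99.2]
eef_rot: [-3.141, -0.0, 1.82]
wrist_force: [-0.2, -1.0, 0.6]
finger_gap: 65.5
```

```bash
python3 - <<'E'
from go import *
go(-11,155,23,.248+np.pi/2)
c=camera('scene');d=camera('top')
cv2.imwrite('pics/v1.png',np.hstack([cv2.resize(x,None,fx=2.2,fy=2.2,interpolation=cv2.INTER_CUBIC) for x in (c['color'][130:320,200:380],d['color'][110:300,170:350])])[:,:,::-1])
E
```

```text
clock 3.65 pos [488.4 174.9  99.2] rot [-3.141 -0.     1.82 ] q [0.27 0.37 1.74 0.   1.03 0.02] W [-0.2 -1.   0.6] gap 65.464712446794
target [488.7 175.1  42. ] travel now [ 0.1  0.3 57.2]
rotvec deg [-0.04 -0.    0.08] travel after [ 0.1  0.3 57.2]
```

View pics/v1.png

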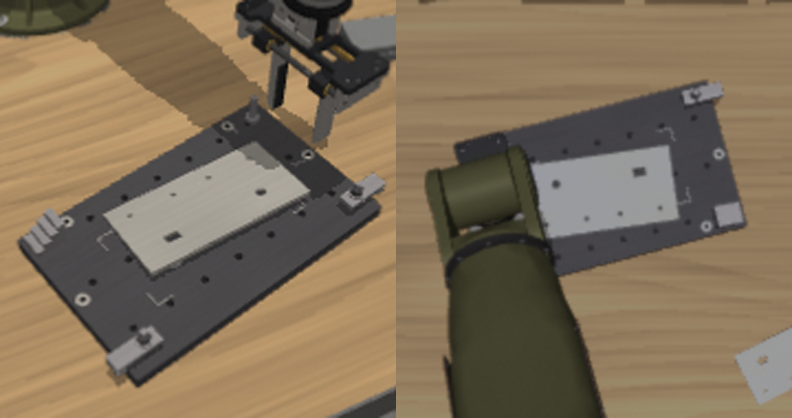

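Scene view: the fingers hang just off the plate's left edge, clear of the bolt. I'll lower them and push slowly towards -y of the fixture.

send_rows(
  plan=[
    {"travel":[0,0,20],"delta_rot":[0,0,0],"fingers":-0.4},
    {"travel":[0,0,20],"delta_rot":[0,0,0],"fingers":-0.4},
    {"travel":[0,0,12],"delta_rot":[0,0,0],"fingers":-0.4},
    {"travel":[0,0,5],"delta_rot":[0,0,0],"fingers":-0.4},
    {"travel":[-5,0,0],"delta_rot":[0,0,0],"fingers":-0.4},
    {"travel":[-5,0,0],"delta_rot":[0,0,0],"fingers":-0.4},
    {"travel":[-3,0,0],"delta_rot":[0,0,0],"fingers":-0.4},
    {"travel":[-3,0,0],"delta_rot":[0,0,0],"fingers":-0.4},
    {"travel":[-3,0,0],"delta_rot":[0,0,0],"fingers":-0.4},
    {"travel":[-3,0,0],"delta_rot":[0,0,0],"fingers":-0.4},
    {"travel":[-3,0,0],"delta_rot":[0,0,0],"fingers":-0.4},
    {"travel":[-3,0,0],"delta_rot":[0,0,0],"fingers":-0.4},
    {"travel":[-3,0,0],"delta_rot":[0,0,0],"fingers":-0.4},
  ],
)

```text
clock: 5.38
eef_pos: [496.2, 144.7, 42.4]
eef_rot: [-3.142, 0.0, 1.819]
wrist_force: [-1.2, 2.8, -0.3]
finger_gap: 65.7
```

```bash
cat > look.py <<'E'
from fit import *
import sys
from go import go
def look(tag,tip=23,x=-11,y=118,yaw=.248+np.pi/2):
    go(x,y,tip,yaw)
    c=camera('scene')
    cv2.imwrite(f'pics/{tag}.png',cv2.resize(c['color'][165:310,200:385],None,fx=4,fy=4,interpolation=cv2.INTER_CUBIC)[:,:,::-1])
if __name__=='__main__': look(sys.argv[1])
E
python3 look.py v2
```

```text
clock 5.375 pos [496.2 144.7  42.4] rot [-3.14  0.    1.82] q [ 0.21  0.46  1.77 -0.    0.91 -0.04] W [-1.2  2.8 -0.3] gap 65.65696838788679
target [497.8 139.2  42. ] travel now [-5.8  0.2  0.4]
rotvec deg [-0.    0.    0.03] travel after [-5.8  0.2  0.4]
```

View pics/v2.png

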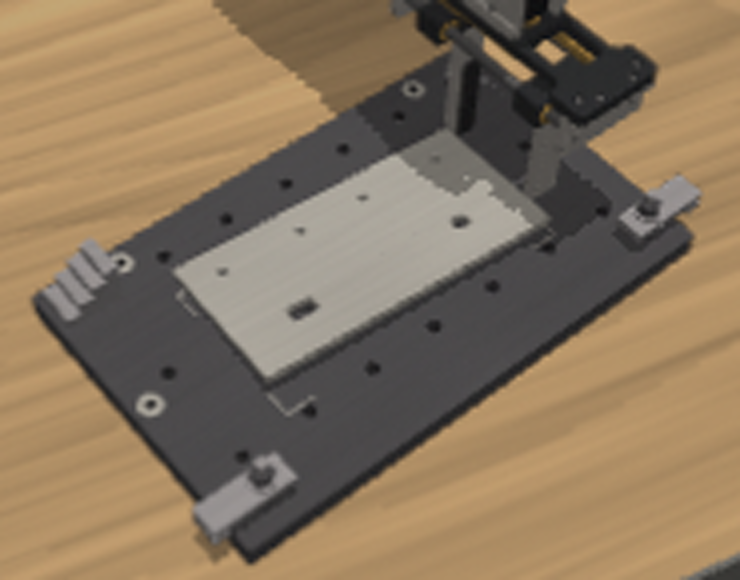

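The plate has squared up to the fingers. Fixture corners picked by eye are too rough, so I'll fit silhouette and edge lines to the image gradients instead.

```bash
cat > ef.py <<'E'
from fit import *
from scipy.ndimage import map_coordinates,gaussian_filter
import itertools
def edgefit(c,g,segf,p0,win=4,it=8,excl=None):
    """segf(p)-> list of 3D segments (a,b); align to strongest gradient"""
    G=gaussian_filter(cv2.cvtColor(g,cv2.COLOR_RGB2GRAY).astype(float),.7); p=np.array(p0,float)
    def samp(p):
        S=[];N=[]
        for a,b in segf(p):
            t=np.linspace(.06,.94,40)[:,None]; q=pix(c,np.array(a)*(1-t)+np.array(b)*t); d=q[-1]-q[0]; d/=np.linalg.norm(d)
            S.append(q);N.append(np.tile([-d[1],d[0]],(40,1)))
        return np.vstack(S),np.vstack(N)
    for k in range(it):
        w=max(1.5,win*(.75**k)); S,N=samp(p); o=np.arange(-w,w+.01,.1)
        L=S[:,None]+N[:,None]*o[None,:,None]
        I=map_coordinates(G,[L[...,1],L[...,0]],order=1,mode='nearest'); D=abs(np.gradient(I,axis=1))
        j=D.argmax(1); ok=(D.max(1)>1.0)&(j>0)&(j<len(o)-1)
        T=S+N*o[j][:,None]
        f=lambda x:(((T-samp(x)[0])*N).sum(1))[ok]
        r=least_squares(f,p,x_scale=[1,1,.01]+[.01]*(len(p)-3),loss='soft_l1',f_scale=.2); p=r.x
    return p,np.median(abs(r.fun)),ok.mean()
def fixseg(cam):
    def s(p):
        T=lambda v:R.from_euler('z',p[2]).apply(v)+[p[0],p[1],0]
        c=lambda x,y,z:T([x*115,y*185,z])
        if cam=='scene': return [(c(-1,-1,20),c(-1,1,20)),(c(-1,1,20),c(1,1,20)),(c(1,1,0),c(1,-1,0)),(c(1,-1,0),c(-1,-1,0))]
        return [(c(1,-1,20),c(1,1,20)),(c(-1,-1,0),c(-1,1,0)),(c(-1,1,20),c(1,1,20)),(c(1,-1,20),c(-1,-1,20))]
    return s
def ptf(p,X,tilt):
    return R.from_euler('ZY',[p[2],tilt]).apply(np.array(X,float)+[55,0,0])-R.from_euler('Z',p[2]).apply([55,0,0])+[p[0],p[1],20]
def plseg(tilt=None,flat=False,skip=()):
    def s(p):
        t=p[3] if len(p)>3 else tilt
        C=ptf(p,[(-55,110,6),(55,110,6),(55,-110,6),(-55,-110,6)],t)
        return [(C[i],C[(i+1)%4]) for i in range(4) if i not in skip]  # 0 left,1 far,2 right,3 near
    return s
def plate(F,c,g,p0,**k):
    p,m,o=edgefit(c,g,plseg(**k),p0); t=p[3] if len(p)>3 else k.get('tilt',-.13)
    print('plate',p,'res',m,o,'rel yaw',p[2]-F[2],'mid/hole/slot rel:',rel(F,ptf(p,[(0,0,3),(22,62,3),(22,-62,3)],t)).ravel())
    return p
E
python3 - <<'E'
from ef import *
for n in('scene','top'):
    c=camera(n); g=cv2.imread(f'pics/{n}0.png')[:,:,::-1].copy()
    F,m,o=edgefit(c,g,fixseg(n),[537.5,28,.248]); print(n,'F',F,m,o)
    plate(F,c,g,[522,40,.14,-.13]); 
    if n=='scene':
        plate(F,c,c['color'],[526,26,.25],tilt=-.13,skip=(0,)); plate(F,c,c['color'],[526,26,.25,-.13],skip=(0,))
    for k in 'top','scene':
      if k==n: pass
E
```

```text
scene F [537.63  28.21   0.25] 0.2077718384214 0.96875
plate [522.91  40.99   0.14  -0.12] res 0.19655653615261393 1.0 rel yaw -0.10673335487345609 mid/hole/slot rel: [-11.82  16.09  29.3   16.51  75.41  31.83   3.3  -47.88  31.83]
plate [531.95  26.54   0.18] res 0.287298678854902 1.0 rel yaw -0.06940933170872238 mid/hole/slot rel: [ -6.77  -0.15  30.1   19.29  60.19  32.96  10.69 -63.52  32.96]
plate [530.78  26.92   0.18  -0.1 ] res 0.11625495636313261 1.0 rel yaw -0.07022470637816478 mid/hole/slot rel: [ -7.58   0.49  28.75  18.6   60.8   31.05   9.9  -62.89  31.05]
top F [536.22  27.58   0.25] 0.19664850713095552 0.90625
plate [522.47  39.95   0.14  -0.18] res 0.10307144486584947 1.0 rel yaw -0.11411818069873919 mid/hole/slot rel: [-11.61  15.55  32.55  16.97  74.68  36.38   2.85 -48.52  36.38]
```

The plate is now centred in y but still turned -0.07 rad and about 8 mm short. Next I'll push on the near edge with the jaws spread along the fixture's y.

```bash
sed -i 's/^F=.*/F=np.array([537.6,28.2,.2495])/' go.py; python3 -c "
from go import *
go(-90,0,83,.2495)"
```

```text
clock 5.525 pos [496.3 144.6  42.4] rot [3.141 0.    1.819] q [ 0.21  0.46  1.77 -0.    0.91 -0.04] W [ 0.2 -0.9 -0. ] gap 65.5623850812172
target [450.4   6.  102. ] travel now [-123.1  -78.6  -59.5]
rotvec deg [2.000e-02 1.000e-02 8.994e+01] travel after [-78.7 123.  -59.6]
```

send_rows(
  plan=[
    {"travel":[8,0,0],"delta_rot":[0,0,0],"fingers":-0.4},
    {"travel":[0,0,-30],"delta_rot":[0,0,0],"fingers":-0.4},
    {"travel":[0,0,-30],"delta_rot":[0,0,0],"fingers":-0.4},
    {"travel":[-33,-19.6,0],"delta_rot":[0,0,0],"fingers":-1},
    {"travel":[-33,-19.6,0],"delta_rot":[0,0,0],"fingers":-1},
    {"travel":[-33,-19.6,0],"delta_rot":[0,0,0],"fingers":-1},
    {"travel":[-32,-19.8,0],"delta_rot":[0,0,0],"fingers":-1},
    {"travel":[0,0,0],"delta_rot":[0,0,10],"fingers":-1},
    {"travel":[0,0,0],"delta_rot":[0,0,10],"fingers":-1},
    {"travel":[0,0,0],"delta_rot":[0,0,10],"fingers":-1},
    {"travel":[0,0,0],"delta_rot":[0,0,10],"fingers":-1},
    {"travel":[0,0,0],"delta_rot":[0,0,10],"fingers":-1},
    {"travel":[0,0,0],"delta_rot":[0,0,10],"fingers":-1},
    {"travel":[0,0,0],"delta_rot":[0,0,10],"fingers":-1},
    {"travel":[0,0,0],"delta_rot":[0,0,10],"fingers":-1},
    {"travel":[0,0,0],"delta_rot":[0,0,10],"fingers":-1},
    {"travel":[0,0,0],"delta_rot":[0,0,0],"fingers":-1},
  ],
)

```text
clock: 7.65
eef_pos: [450.2, 6.7, 102.5]
eef_rot: [3.141, -0.0, 0.25]
wrist_force: [-0.2, -0.4, -0.3]
finger_gap: 94.1
```

```bash
python3 - <<'E'
from ef import *
from go import go
go(-90,0,23,.2495)
c=camera('scene'); g=c['color']; np.save('f.npy',0)
F,m,o=edgefit(c,g,fixseg('scene'),[537.6,28.2,.2495]); print(F,m,o)
plate(F,c,g,[531,27,.18,-.11]); plate(F,c,g,[531,27,.18],tilt=-.12)
cv2.imwrite('pics/v3.png',cv2.resize(g[130:310,180:385],None,fx=3,fy=3,interpolation=cv2.INTER_CUBIC)[:,:,::-1])
E
```

```text
clock 7.65 pos [450.2   6.7 102.5] rot [ 3.14 -0.    0.25] q [-0.07  0.23  1.92 -0.    0.99  1.25] W [-0.2 -0.4 -0.3] gap 94.14143700844829
target [450.4   6.   42. ] travel now [-0.   0.7 60.5]
rotvec deg [ 0.01 -0.    0.03] travel after [-0.   0.7 60.5]
[537.62  28.23   0.25] 0.21116858439984668 0.96875
plate [530.84  26.86   0.18  -0.11] res 0.11149710193312388 1.0 rel yaw -0.07106068099283652 mid/hole/slot rel: [ -7.53   0.39  28.78  18.7   60.68  31.09   9.89 -63.01  31.09]
plate [531.5   26.58   0.18] res 0.1970537477043262 1.0 rel yaw -0.0718395570551433 mid/hole/slot rel: [ -7.09  -0.04  29.56  19.15  60.24  32.2   10.25 -63.44  32.2 ]
```

send_rows(
  plan=[
    {"travel":[0,0,30],"delta_rot":[0,0,0],"fingers":-1},
    {"travel":[0,0,22],"delta_rot":[0,0,0],"fingers":-1},
    {"travel":[0,0,8],"delta_rot":[0,0,0],"fingers":-1},
    {"travel":[5,0,0],"delta_rot":[0,0,0],"fingers":-1},
    {"travel":[5,0,0],"delta_rot":[0,0,0],"fingers":-1},
    {"travel":[3,0,0],"delta_rot":[0,0,0],"fingers":-1},
    {"travel":[2,0,0],"delta_rot":[0,0,0],"fingers":-1},
    {"travel":[2,0,0],"delta_rot":[0,0,0],"fingers":-1},
    {"travel":[2,0,0],"delta_rot":[0,0,0],"fingers":-1},
    {"travel":[2,0,0],"delta_rot":[0,0,0],"fingers":-1},
    {"travel":[2,0,0],"delta_rot":[0,0,0],"fingers":-1},
    {"travel":[1,0,0],"delta_rot":[0,0,0],"fingers":-1},
    {"travel":[1,0,0],"delta_rot":[0,0,0],"fingers":-1},
    {"travel":[0,0,0],"delta_rot":[0,0,0],"fingers":-1},
  ],
)

```text
clock: 9.45
eef_pos: [474.5, 12.5, 42.4]
eef_rot: [3.142, -0.0, 0.249]
wrist_force: [1.1, 0.2, 0.1]
finger_gap: 94.2
```

```bash
cat > chk.py <<'E'
from ef import *
from go import go
import sys
go(-63,0,23,.2495)
c=camera('scene'); g=c['color']; F=np.array([537.62,28.22,.2495])
plate(F,c,g,[535,28,.24,-.1],skip=(3,)); plate(F,c,g,[537.6,28.2,.25,-.03],skip=(3,))
cv2.imwrite(f'pics/{sys.argv[1]}.png',cv2.resize(g[165:310,200:385],None,fx=4,fy=4,interpolation=cv2.INTER_CUBIC)[:,:,::-1])
E
python3 chk.py v4
```

```text
clock 9.45 pos [474.5  12.5  42.4] rot [ 3.14 -0.    0.25] q [-0.05  0.38  1.89 -0.    0.87  1.27] W [1.1 0.2 0.1] gap 94.15027250324296
target [476.6  12.6  42. ] travel now [2.  0.4 0.4]
rotvec deg [ 0.   -0.   -0.05] travel after [2.  0.4 0.4]
plate [538.04  29.38   0.24  -0.01] res 0.11109368120828673 1.0 rel yaw -0.013921184864577107 mid/hole/slot rel: [  0.67   1.02  23.29  23.53  62.71  23.41  21.81 -61.28  23.41]
plate [538.09  29.37   0.24  -0.01] res 0.10692078622167489 1.0 rel yaw -0.014154357907088966 mid/hole/slot rel: [  0.72   1.    23.32  23.59  62.68  23.45  21.84 -61.3   23.45]
```

View pics/v4.png

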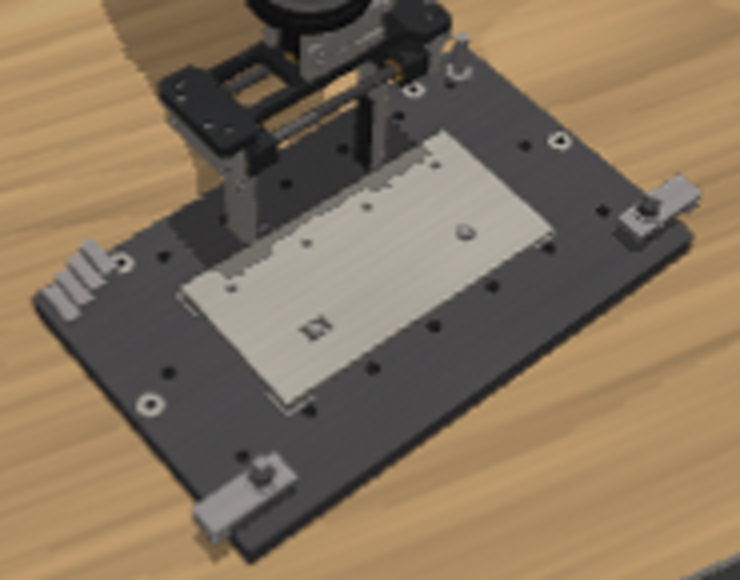

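The plate has dropped: both pins show, in the hole at (464,232) and in the slot at (317,328). I'll retreat and check that it lies flat.

send_rows(
  plan=[
    {"travel":[-6,0,0],"delta_rot":[0,0,0],"fingers":-1},
    {"travel":[-10,0,0],"delta_rot":[0,0,0],"fingers":-1},
    {"travel":[0,0,-30],"delta_rot":[0,0,0],"fingers":-1},
    {"travel":[0,0,-40],"delta_rot":[0,0,0],"fingers":-1},
    {"travel":[-20,0,-40],"delta_rot":[0,0,0],"fingers":-1},
    {"travel":[-30,0,-30],"delta_rot":[0,0,0],"fingers":-1},
    {"travel":[-30,0,-10],"delta_rot":[0,0,0],"fingers":-1},
    {"travel":[0,0,0],"delta_rot":[0,0,0],"fingers":-1},
  ],
)

```text
clock: 10.5
eef_pos: [380.3, -11.4, 193.2]
eef_rot: [3.141, -0.002, 0.248]
wrist_force: [1.0, -0.1, -0.3]
finger_gap: 93.8
```

```bash
python3 chk.py v5; python3 - <<'E'
from ef import *
c=camera('scene'); F=np.array([537.62,28.22,.2495])
plate(F,c,c['color'],[537.6,28.2,.25,-.01]); plate(F,c,c['color'],[537.6,28.2,.25],tilt=0)
P=cloud(c); v,u=np.mgrid[:420,:560]
Q=rel(F,P.reshape(-1,3)); ok=(abs(Q[:,0])<48)&(abs(Q[:,1])<103)&(abs(Q[:,2]-25)<25)
q=Q[ok]; print(ok.sum(),np.linalg.lstsq(np.c_[q[:,:2],np.ones(len(q))],q[:,2],rcond=None)[0])
o=(Q[:,0]>60)&(Q[:,0]<110)&(abs(Q[:,1])<120)&(abs(Q[:,2]-20)<25); print('fixture top z',np.median(Q[o,2]),'plate far/near z',[np.median(q[(q[:,0]>a)&(q[:,0]<b),2]) for a,b in((30,48),(-48,-30))])
E
```

```text
clock 10.5 pos [380.3 -11.4 193.2] rot [ 3.14 -0.    0.25] q [-0.13 -0.06  2.   -0.    1.2   1.2 ] W [ 1.  -0.1 -0.3] gap 93.81379667720809
target [476.6  12.6  42. ] travel now [ 98.9   0.1 151.4]
rotvec deg [ 0.05 -0.11 -0.1 ] travel after [ 99.2   0.4 151.2]
plate [538.33  29.33   0.23  -0.01] res 0.10677757930833465 1.0 rel yaw -0.01474554967417957 mid/hole/slot rel: [  0.93   0.9   23.54  23.84  62.57  23.76  22.01 -61.42  23.76]
plate [538.32  29.33   0.23  -0.01] res 0.11165130690932362 1.0 rel yaw -0.014583269761020923 mid/hole/slot rel: [  0.92   0.9   23.54  23.82  62.58  23.76  22.01 -61.41  23.76]
plate [537.62  29.41   0.24   0.  ] res 0.10568851695236736 1.0 rel yaw -0.013060578883654611 mid/hole/slot rel: [  0.3    1.15  23.    23.1   62.86  23.    21.48 -61.13  23.  ]
plate [537.64  29.42   0.24] res 0.10347307456792004 1.0 rel yaw -0.013036272336945293 mid/hole/slot rel: [  0.31   1.16  23.    23.12  62.87  23.    21.5  -61.12  23.  ]
2365 [-0.    0.   25.59]
fixture top z 19.42581343359529 plate far/near z [np.float64(25.614769527414122), np.float64(25.800994547475508)]
```

View pics/v5.png

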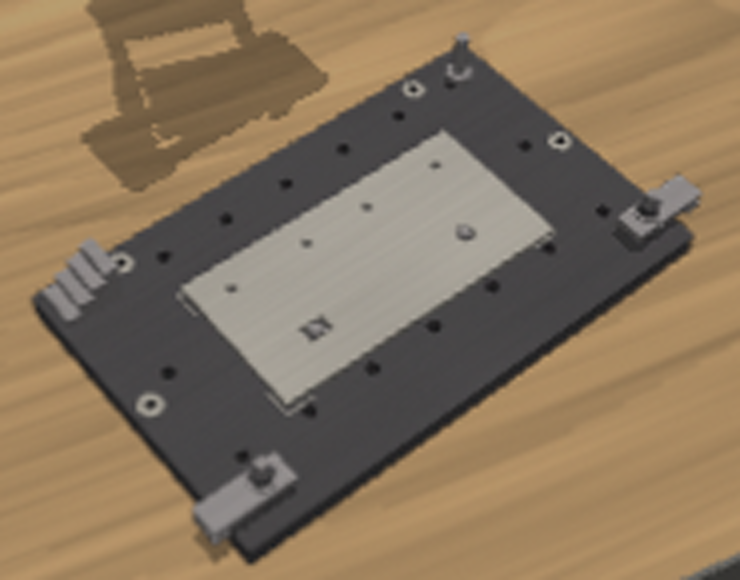

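The view is clear and the plate is flat: depth slope is 0 and its top is 6.2 mm above the fixture. Both pins stand in their openings, and the bolt and step block are where they were. Handing in.

```bash
python3 -c "
from cell import manip
print(manip.sign_off())"
```

```text
the job is handed in; nothing more can be done
None
```

The plate is seated on both pins and lies flat, and I handed the job in at about 10.7 s of the 58 s allowed. I pushed its left edge sideways to centre it. Then, with both fingertips on its near edge, I squared it and pushed it on until it dropped over the pins. After that I backed the hand off and raised it.

**Last checks:**
- **Flatness:** depth shows no tilt, and the plate's top face is 6.2 mm above the fixture, against 6 mm nominal.
- **Position:** both pins show in the hole and the slot. The plate centre is about 0.3 mm off in x and 1.2 mm off in y, with -0.013 rad of turn. The turn and the x offset fit the pin clearance. The hole's 1.4 mm offset is slightly over its 1 mm clearance, which I put down to camera error.
- **Other items:** in the last close view the bolt, step block and clamps stand where they were. I didn't re-check the bench items, but the hand only crossed above the bench and pushed only the plate.
- **Disagreement:** one edge fit, with the tilt left free, gave about -0.01 rad of tilt. The full-edge fit and the depth both gave zero.

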